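Catch the roller on the gravity rack

ROBOT

A 7-joint arm with a two-finger parallel gripper is mounted at the origin on the work surface. World frame = base frame: x ahead of the robot, y to its left, z up, the work surface at z = 0. Lengths are in m, angles in rad, forces in N, time in s.
With the tool pointing down it reaches from about 0.4 to 0.85 m from the base axis. Payload 4.5 kg.
Tool frame: the origin (TCP) lies midway between the tips of the shut fingers; the grasp point (between the pads) lies 19 mm behind it; z points along the fingers, y is the line along which they close (so a half turn about z gives the same grasp; the last joint's range is limited). The gripper opens to 88 mm and grips with 3 to 60 N. Pads are 18 mm wide; open, the fingers measure 123 mm over their backs; the gripper's body (75 mm by 187 mm) begins 45 mm behind the grasp point.
Start: joints at [-1.105, 0.689, -0.195, 1.565, 0.157, 0.902, -0.215], TCP at [0.262, 0.568, 0.239] pointing down, gripper open.
Joint ranges: [-3.01, 3.01], [-0.46, 2.08], [-1.47, 1.51], [0.13, 2.56], [-1, 4.14], [0.04, 2.09], [-2.66, 2.66]. Speed limits (rad/s): [2.57, 2.57, 3.14, 3.14, 3.14, 3.14, 3.14].

INTERFACE

Orientations are given as a unit quaternion [x, y, z, w].
In Python, from plant import sensors, eyes, finish_job gives the robot as it stands.
- The arm moves only by the tool send_rows, never from a script. Its argument "rows" is text: rows parted by semicolons, each of 4 numbers parted by spaces: the shift along the tool's x, y, z normalised to -1 to 1, where 1 is 30 cm, then the turn about the tool's z normalised to -1 to 1, where 1 is 2 pi rad. A call has 1 to 10 rows; each row is the pose to reach, as a shift and turn from the pose commanded when the call began, along the tool's axes at that moment, turning the shorter way round; what a row does not reach only later rows make up. A row lasts 1/12 s, in which the tool goes at most 41.7 mm and 7.16 degrees, less where a joint would pass 70% of its speed; a pose out of reach is approached as far as the arm can. A call with a number of a shift or a turn outside -1 to 1 is refused whole. A call with a gripper value outside its range is refused whole. "jaw" is the closure, from -1 (fully open) to 1 (shut), set as the call begins (left out, the last holds). The fingers move at their own pace and stop on an object; "force" is the grip in N (left out, the last holds). Time passes only in rows, so rows that repeat a pose let the fingers close. It gives the time, the measured TCP pose, the force, the opening and the grip force at its end, in the units of the state.
- sensors.get_state(): the state, without advancing time (a new reading comes with each control period).
- eyes.snapshot(name): name is "scene" or "top" or "wrist"; returns (picture, depth): 480x640x3 uint8, red, green, blue; 480x640 float32, m along the optical axis (not along the pixel's ray), 0 where there is no reading.
- eyes.calibration(name): a dict with "fov_y" (degrees; the focal length in pixels is half the picture's height over the tangent of half this angle, whatever the lens; pixels are square), "cx", "cy" (the principal point, pixels), "world_from_camera" (4x4, takes a point from camera to world coordinates). Camera axes: x right, y down, z forward; pixel columns grow to the right and rows downward; lengths in m; the calibration is good to about 2 mm. A picture is of the moment at which its call begins: read the wrist's pose just before it. calibration takes no time and is no camera call; for the wrist camera it gives the pose at the moment of the call.
- finish_job(): hands the job in; it is judged then, once.
The state is a dict: "clock": time; "q": joint angles; "qd": joint speeds; "joint_torque": joint torques, N m; "tool_pos": TCP position; "eef_rot": TCP orientation; "contact_force": force on the tool from outside, world axes, zero at the start; "moment": the same for the moment, N m; "opening": opening from 0.0 (shut) to 1.0 (fully open); "finger_force": force on a finger pad.
Only numpy, scipy, OpenCV 4.12 (cv2) and the standard library are available. Lean on these libraries where they do the work, as an engineer would, in place of code of your own. Each camera call takes 0.05 s, during which the arm holds its last target. There are 200 camera calls.

TASK

Press the rubber release pad of the gravity rack fully down so that the waiting roller is let go, and leave it alone while it rolls by itself past the tall pair of marker posts. Then catch it with the fingers without a jolt: move along with it, let it come up against them, and slow it down gradually, starting well before the short pair of posts but letting it come to rest only beyond them and short of the end lugs. Do not clamp it; finish while holding it still there on the rails with the fingers against its downhill side, and leave the other things on the bench undisturbed.

Things in the scene. Friction and masses are not known exactly. Their poses are not given: they have to be found in the camera images.
- rack: Gravity rack, fixed: two aluminium rails 580 mm long on steel feet. Origin on the table under its middle; z up, y along the rails uphill (level), x across; the robot's side is -x. The rails fall 0.14 rad towards -y; their tops are 100 + 0.141 y mm above the table at y mm. Rails 16 mm wide, 86 mm free between them (x -43 to +43).
- roller: Grey roller across the rails, riding on its spindle ends, axis 8 mm above the rail tops; origin at its centre, x its axis. Body 50 mm diameter, 80 long, between the rails; spindle 16 mm, 132 long. Nominal 0.35 kg, inertia 1e-4 kg m2. Starts at rack y = +225 mm. Let go, its speed nears 0.19 m/s (0.15 to 0.22) with a time constant of 0.6 s; it takes 1.3 s to the tall posts, 2.6 s to the short.
- gate (a joint): Travel of the drop gate and its pad downwards, m: 0 up (the steel tab between the rails blocks the roller), 0.032 fully down (tab below the roller; the roller starts when it is about 0.022 down). Moves under about 6 N, no spring, stays where it is left.
- pad_top (a point): Centre of the top of the black rubber release pad (42 mm across the rack, 50 along it) on the robot's side of the rails, between the near tall and short posts: rack x = -92, y = -30 mm. Its top is 125 mm above the table when up, 93 when down; moves with the gate. A rod links it to the gate's tab.
- posts (a point): Midpoint, at rail-top height, between the two tall steel marker posts (10 mm thick, 18 mm heads, tops 145 mm above the table) outside the rails at rack x = +-82, y = +50 mm. Uphill (rack +y) of it the roller must not be touched.
- rail_end (a point): Midpoint, at rail-top height, between the faces of the two lugs at the low end (rack y = -272 mm); they stand 32 mm above the rails. The roller would meet them with its centre at y = -264 mm.
- mug: White mug, 84 mm wide and 95 mm high, beside the rack; a bystander. Origin under its centre.
- yellow_bin: Yellow open bin, 100 x 120 x 75 mm, beyond the rack; a bystander. Origin under its centre.
- bit_case: Black upright case, 35 x 60 x 100 mm, beyond the rack; a bystander. Origin under its centre.
- spare_roller: A second roller standing on end in a wooden foot, 132 mm high, beyond the rack; a bystander. Origin under its centre.
- screwdriver: Orange screwdriver lying on the bench on the robot's side; a bystander.
- short_posts (a point): Midpoint, at rail-top height, between the two short steel marker posts (10 mm thick, 18 mm heads, tops 105 mm above the table) outside the rails at rack x = +-82, y = -160 mm. The roller is to be slowing when it passes here and to come to rest downhill of it.
There are look-alikes about, which are no part of the job. What is shaped like the roller but orange or yellow is not meant.

How it is judged:
On the way, in this order (a step that is already met when the one before it is completed fails the run):
1. the release pad is pressed fully down (value of joint gate above 0.026 m).
2. the roller rolls past the tall posts by itself, untouched (y of roller in the frame of rack between 0 and 0.05 m and linear speed of roller above 0.13 m/s and contact force between each of the arm, the fingers and roller below 0.05 N).
3. it is being slowed, uphill of the short posts or just at them (y of roller in the frame of rack between -0.175 and 0.05 m and linear speed of roller between 0.07 and 0.12 m/s), for 0.1 s.
4. it is slowed further, gradually (y of roller in the frame of rack above -0.258 m and linear speed of roller between 0.02 and 0.065 m/s), for 0.1 s.
5. it is kept still against the fingers, downhill of the short posts (linear speed of roller below 0.02 m/s and angular speed of roller below 1 rad/s and contact force between the fingers and roller above 0.03 N and y of roller in the frame of rack between -0.258 and -0.16 m), for 1 s.
At the end, for the whole second after the job is handed in: The roller lies still (under 0.02 m/s) on the rails, its centre downhill of the short posts and at least 6 mm short of the lugs, resting against the fingers (over 0.03 N), the gate still down (all of step 5 and z of roller in the frame of rack between 0.063 and 0.1 m and value of joint gate above 0.022 m); the arm keeps its last pose, push and grip.
It fails at once if the roller is touched uphill of the marker posts (contact force between the arm and roller above 0.3 N and y of roller in the frame of rack above 0.052 m).
It fails at once if the roller reaches the end lugs or leaves the rails (y of roller in the frame of rack below -0.262 m or z of roller in the frame of rack above 0.16 m or z of roller in the frame of rack below 0.06 m).
It fails at once if the roller is clamped or pressed hard (contact force between the fingers and roller above 15 N).
It fails at once if the roller is brought to a standstill between the tall and the short posts (y of roller in the frame of rack between -0.155 and 0.05 m and linear speed of roller below 0.02 m/s).
It fails at once if a bystander is disturbed (distance of any of mug, yellow_bin, bit_case, spare_roller, screwdriver from where it was at the start of the episode above 0.03 m).
It also fails if it takes over 32 s, if anything falls off the work surface, if the arm or the gripper's body presses on something with over 40 N, if the wrist force passes 120 N, or if a joint passes its speed limit or range.

## Working session

There is one attempt and no reset: what is moved stays moved. The work goes in short steps, Python scripts to look and compute and a tool call to move; the robot and the scene stay as the last step left them, time stands still between calls to the robot, and variables do not carry over. Pictures are saved under pics/ and viewed, at most 10 in all, crops included, and the job is handed in when it is done.

Besides the shell and the picture viewer there is one more tool, called as name(argument=value, ...) on one line, values as JSON. send_rows: Moves the arm, as the interface text tells. Scaled input: -1 to 1 covers 30 cm each way for a shift and 2 pi rad each way for a turn. Its arguments: {"type":"object","properties":{"rows":{"type":"string"},"jaw":{"type":"number"},"force":{"type":"number"}},"required":["rows"]}

```bash
ls; mkdir -p pics; python3 - <<'E'
from plant import sensors, eyes
import numpy as np,cv2
print(sensors.get_state())
for n in ("scene","top"):
    p,d=eyes.snapshot(n); cv2.imwrite(f"pics/{n}0.png",p[:,:,::-1]); np.save(f"pics/{n}0.npy",d)
    c=eyes.calibration(n); print(n,c); np.save(f"pics/{n}c.npy",c,allow_pickle=True)
E
```

```text
pics
{'clock': 0.0, 'q': array([-1.10521487,  0.69000967, -0.19452107,  1.56636213,  0.15735208,
        0.90250594, -0.21510998]), 'qd': array([ 0.00148077,  0.00304336,  0.00032112,  0.00191932, -0.00041734,
        0.00156359, -0.00126431]), 'joint_torque': array([ 1.10948458e-03, -5.27574420e+01, -1.26697786e+00, -1.53423142e+01,
       -5.27773378e-02,  6.53097071e-03,  1.65187653e-04]), 'tool_pos': array([0.2613398 , 0.567026  , 0.23788938]), 'eef_rot': array([ 2.14161585e-01,  9.76797791e-01, -9.36192551e-04, -1.17203091e-04]), 'contact_force': array([-0.23696617,  0.26894819, -1.03442734]), 'moment': array([ 0.03209995, -0.03094772,  0.03156145]), 'finger_force': 0.0, 'opening': 0.9985250851620976}
scene {'fov_y': 44.03189255680226, 'cx': 318.5494661357125, 'cy': 234.00964228038814, 'world_from_camera': array([[-0.53395767,  0.68575825, -0.49459563,  1.22154471],
       [ 0.84540219,  0.44240792, -0.29928308,  0.48277258],
       [ 0.01357718, -0.57793672, -0.81596863,  1.20281888],
       [ 0.        ,  0.        ,  0.        ,  1.        ]])}
top {'fov_y': 43.32775614755134, 'cx': 318.90037868594055, 'cy': 242.6241128873252, 'world_from_camera': array([[ 0.01726423, -0.99650507,  0.08172882,  0.41217581],
       [-0.99980174, -0.01639452,  0.01130053,  0.08500553],
       [-0.00992113, -0.08190771, -0.99659054,  1.5779778 ],
       [ 0.        ,  0.        ,  0.        ,  1.        ]])}
```

View pics/top0.png

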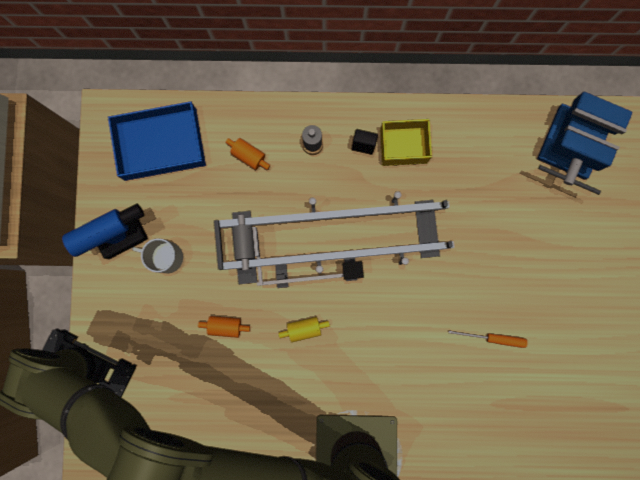

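View pics/scene0.png

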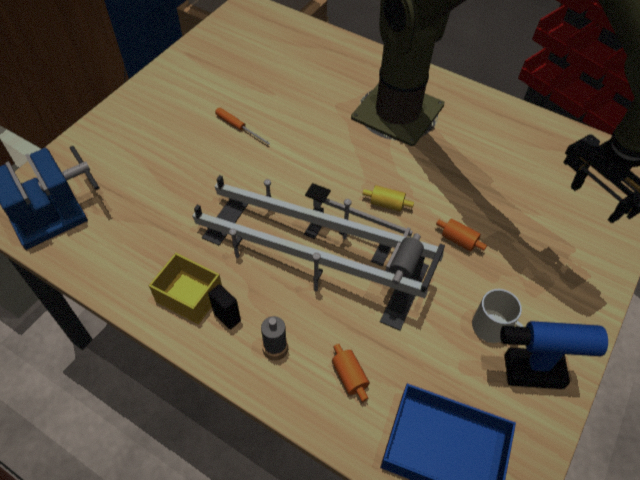

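The top view shows the rack with the roller at px (243,240), tall post heads near (312,203) and (319,267), short post heads near (397,197) and (404,259), and the pad at (352,270). The low end is at the right (world −y), and the screwdriver lies at (490,338). The scene view agrees. Next I'll measure these from depth.

```bash
cat > h.py <<'E'
import numpy as np
def cloud(n,f=None):
    d=np.load(f"pics/{f or n+'0'}.npy"); c=np.load(f"pics/{n}c.npy",allow_pickle=True).item()
    return deproj(d,c)
def deproj(d,c):
    f=240/np.tan(np.radians(c["fov_y"])/2); v,u=np.mgrid[:480,:640]
    P=np.stack([(u-c["cx"])/f*d,(v-c["cy"])/f*d,d],-1)
    T=c["world_from_camera"]; W=P@T[:3,:3].T+T[:3,3]; W[d==0]=np.nan
    return W
E
python3 - <<'E'
from h import *
import cv2
W=cloud("top")
def reg(name,u0,u1,v0,v1,zl,zh):
    R=W[v0:v1,u0:u1].reshape(-1,3); m=(R[:,2]>zl)&(R[:,2]<zh); R=R[m]
    print(name,len(R),R.mean(0).round(4) if len(R) else'', ((R.min(0)+R.max(0))/2).round(4) if len(R) else '', np.ptp(R,0).round(3) if len(R) else '')
reg("tallfar",304,321,195,212,.128,.16)
reg("tallnear",310,328,258,276,.128,.16)
reg("shortfar",389,405,188,203,.088,.12)
reg("shortnear",396,412,252,267,.088,.12)
reg("pad",338,368,258,284,.11,.14)
reg("roller",230,258,212,272,.12,.2)
reg("lugfar",436,452,198,211,.07,.12); reg("lugnear",440,456,238,252,.07,.12)
print("table z",np.nanmedian(W[300:420,420:600,2]))
p=cv2.imread("pics/top0.png")[185:295,205:465]; cv2.imwrite("pics/crop.png",cv2.resize(p,None,fx=3,fy=3,interpolation=cv2.INTER_CUBIC))
E
```

```text
tallfar 43 [0.6301 0.1198 0.1462] [0.6306 0.1195 0.1457] [0.017 0.014 0.014]
tallnear 45 [0.4675 0.1006 0.1458] [0.468  0.1011 0.1448] [0.017 0.017 0.014]
shortfar 42 [ 0.6552 -0.0882  0.1055] [ 0.655  -0.0884  0.1058] [0.017 0.016 0.013]
shortnear 46 [ 0.4933 -0.1071  0.1043] [ 0.4992 -0.1028  0.1001] [0.03  0.028 0.022]
pad 362 [0.4672 0.0203 0.1259] [0.4668 0.0197 0.1264] [0.044 0.051 0.017]
roller 1267 [0.5282 0.2794 0.1495] [0.5284 0.2827 0.1472] [0.13  0.069 0.053]
lugfar 42 [ 0.637  -0.2061  0.0882] [ 0.6374 -0.2033  0.0847] [0.016 0.021 0.029]
lugnear 37 [ 0.5364 -0.2182  0.0889] [ 0.5365 -0.2171  0.0865] [0.015 0.014 0.028]
table z 0.001488262123005235
```

View pics/crop.png

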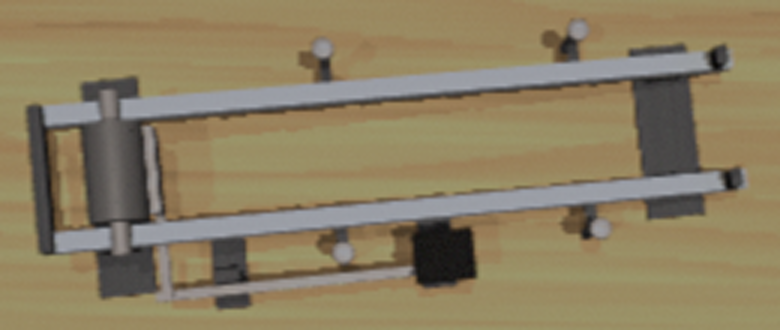

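The enlarged crop confirms the features: post heads at crop px (321,47), (343,252), (577,30) and (599,228), pad centre at (445,255). Next I'll fit the rack pose.

```bash
cat >> h.py <<'E'
def fit(src,dst):
    s,d=src.mean(0),dst.mean(0); a,b=src-s,dst-d
    th=np.arctan2((a[:,0]*b[:,1]-a[:,1]*b[:,0]).sum(),(a*b).sum())
    R=np.array([[np.cos(th),-np.sin(th)],[np.sin(th),np.cos(th)]]); return th,R,d-R@s
E
python3 - <<'E'
from h import *
from plant import sensors
W=cloud("top")
def top(u0,u1,v0,v1,z,t=.004):
    R=W[v0:v1,u0:u1].reshape(-1,3); R=R[abs(R[:,2]-z)<t]; return R[:,:2].mean(0)
src=np.array([[82,50],[-82,50],[82,-160],[-82,-160],[-92,-30]])/1e3
dst=np.array([top(304,321,195,212,.147),top(310,328,258,276,.147),top(389,405,188,203,.107),top(396,412,252,267,.107),top(338,368,258,284,.1265,.005)])
th,R,t=fit(src,dst); print(th,t,((src@R.T+t-dst)*1e3).round(1).tolist())
np.save("rack.npy",np.r_[th,t])
L=(W[...,:2]-t)@R   # rack coords
z=W[...,2]
# rails check: lateral centre, roller y
m=(abs(z-(.1+.141*L[...,1])-.0015)<.005)&(abs(L[...,1])<.2)&(abs(L[...,0])<.07)
for s in(1,-1): print("rail",np.median(L[...,0][m&(s*L[...,0]>0.03)]))
m=(z>.155)&(abs(L[...,0])<.04)&(abs(L[...,1]-.225)<.06); print("roller",L[m].mean(0),np.nanmax(z[m]))
s=sensors.get_state(); p=s["tool_pos"]; print("tcp rack",R.T@(p[:2]-t),p[2])
from scipy.spatial.transform import Rotation as Ro
M=Ro.from_quat(s["eef_rot"]).as_matrix(); print("tool y ang deg",np.degrees(np.arctan2(M[1,1],M[0,1])),"rack",np.degrees(th))
tgt=np.r_[R@[-.092,-.03]+t,.18]; print("shift norm to pad z.18:",M.T@(tgt-p)/.3)
E
```

```text
0.11862643858613253 [0.5549663  0.06130239] [[-0.3, 0.1], [0.2, 0.3], [-0.2, 0.1], [-0.1, 0.0], [0.4, -0.5]]
rail 0.050822186028574086
rail -0.05094058720999647
roller [-0.00044873  0.22963525] 0.17388541279570213
tcp rack [-0.23165692  0.53698211] 0.23799494312637365
tool y ang deg 65.26089428687666 rack 6.796794269653251
shift norm to pad z.18: [-1.38524896 -1.36701539  0.1957342 ]
```

send_rows(rows="-0.69 -0.68 0 0.1624;-0.69 -0.68 0 0.1624;-0.69 -0.68 0 0.1624;-0.69 -0.68 0 0.1624;-0.69 -0.68 0 0.1624;-0.69 -0.68 0 0.1624;-0.69 -0.68 0 0.1624;-0.69 -0.68 0 0.1624;-0.69 -0.68 0 0.1624;-0.69 -0.68 0 0.1624", jaw=1, force=20)

```text
clock: 0.93
tool_pos: [0.364, 0.2964, 0.2387]
eef_rot: [0.663, 0.749, 0.0, -0.0]
contact_force: [-0.1, 0.7, -0.2]
opening: 0.266
finger_force: 0.0
```

```bash
cat >> h.py <<'E'
def pose(tgt=None):
    from plant import sensors
    from scipy.spatial.transform import Rotation as Ro
    th,*t=np.load("rack.npy"); t=np.array(t); R=np.array([[np.cos(th),-np.sin(th)],[np.sin(th),np.cos(th)]])
    s=sensors.get_state(); p=s["tool_pos"]; M=Ro.from_quat(s["eef_rot"]).as_matrix(); a=np.degrees(np.arctan2(M[1,1],M[0,1])-th)
    print("t",s["clock"],"rack mm",(np.r_[R.T@(p[:2]-t),p[2]]*1e3).round(1),"ang err",a.round(2),"tilt",M[:2,2].round(4),"q7",s["q"][6].round(2),"F",s["contact_force"].round(1),"open",round(s["opening"],3),"ff",s["finger_force"])
    if tgt is not None:
        print("shift",(M.T@(np.r_[R@np.array(tgt[:2])+t,tgt[2]]-p)/.3).round(4),"turn",(a/360).round(4))
E
python3 -c "
from h import *
pose([-.092,-.03,.16])"
```

```text
t 0.9333 rack mm [-161.8  256.   238.7] ang err 0.14 tilt [0.     0.0006] q7 -0.6 F [-0.1  0.7 -0.2] open 0.266 ff 0.0
shift [-0.9542  0.2303  0.2618] turn 0.0004
```

send_rows(rows="-0.954 0.23 0.16 0;-0.954 0.23 0.16 0;-0.954 0.23 0.16 0;-0.954 0.23 0.16 0;-0.954 0.23 0.16 0;-0.954 0.23 0.16 0;-0.954 0.23 0.262 0;-0.954 0.23 0.262 0;-0.954 0.23 0.262 0;-0.954 0.23 0.262 0")

```text
clock: 1.77
tool_pos: [0.4666, 0.0212, 0.1595]
eef_rot: [0.663, 0.749, 0.0, -0.001]
contact_force: [0.4, 0.6, 0.7]
opening: 0.003
finger_force: 0.0
```

```bash
python3 -c "
from h import *
pose([-.092,-.03,.13])"
```

```text
t 1.7667 rack mm [-92.5 -29.4 159.5] ang err 0.18 tilt [-0.0013  0.0013] q7 -0.04 F [0.4 0.6 0.7] open 0.003 ff 0.0
shift [-0.0021  0.0016  0.0982] turn 0.0005
```

send_rows(rows="-0.05 0 0 0;-0.1 0 0 0;-0.15 0 0 0;-0.2 0 0 0;-0.25 0 0 0;-0.3 0 0 0")

```text
clock: 2.27
tool_pos: [0.4783, -0.0666, 0.1611]
eef_rot: [0.661, 0.75, 0.001, 0.0]
contact_force: [-0.1, 0.3, -0.6]
opening: 0.006
finger_force: 0.0
```

```bash
python3 -c "
from h import *
pose()"
```

```text
t 2.2667 rack mm [ -91.3 -118.   161.1] ang err 0.42 tilt [0.002  0.0018] q7 0.11 F [-0.1  0.3 -0.6] open 0.006 ff 0.0
```

send_rows(rows="0.1 0 0 0;0.2 0 0 0;0.3 0 0 0;0.3 0 0.07 0;0.3 0 0.07 0;0.3 0 0.07 0")

```text
clock: 2.77
tool_pos: [0.4661, 0.022, 0.1393]
eef_rot: [0.662, 0.75, -0.0, -0.001]
contact_force: [0.2, 0.0, 1.0]
opening: 0.007
finger_force: 0.0
```

```bash
python3 -c "
from h import *
pose([-.092,-.03,.088])"
```

```text
t 2.7667 rack mm [-92.9 -28.5 139.3] ang err 0.31 tilt [-0.0011  0.0008] q7 -0.04 F [0.2 0.  1. ] open 0.007 ff 0.0
shift [-0.0053  0.0031  0.1711] turn 0.0009
```

send_rows(rows="-0.005 0.003 0.07 0;-0.005 0.003 0.12 0;-0.005 0.003 0.16 0;-0.005 0.003 0.164 0")

```text
clock: 3.1
tool_pos: [0.4696, 0.0192, 0.0932]
eef_rot: [0.664, 0.748, 0.002, 0.002]
contact_force: [-4.5, 2.7, 41.7]
opening: 0.006
finger_force: 21.3
```

```bash
python3 -c "
from h import *
pose([0,-.04,.125])"
```

```text
t 3.1 rack mm [-89.7 -31.7  93.2] ang err 0.04 tilt [0.0054 0.0014] q7 -0.04 F [-4.5  2.7 41.7] open 0.006 ff 21.312346165068448
shift [-0.0277  0.2996 -0.1044] turn 0.0001
```

send_rows(rows="0 0 -0.13 0;-0.03 0.1 -0.13 0;-0.067 0.22 -0.13 0;-0.067 0.307 -0.13 0;-0.067 0.307 -0.06 0;-0.067 0.307 -0.003 0")

```text
clock: 3.6
tool_pos: [0.5648, 0.0091, 0.0922]
eef_rot: [0.664, 0.748, 0.002, 0.002]
contact_force: [-2.1, 0.1, -0.8]
opening: 0.004
finger_force: 0.0
```

```bash
cat >> h.py <<'E'
def roller(cam="top",save=None):
    from plant import sensors, eyes
    th,*t=np.load("rack.npy"); t=np.array(t); R=np.array([[np.cos(th),-np.sin(th)],[np.sin(th),np.cos(th)]])
    tc=sensors.get_state()["clock"]; c=eyes.calibration(cam); p,d=eyes.snapshot(cam)
    if save: import cv2; cv2.imwrite(save,p[:,:,::-1])
    W=deproj(d,c); L=(W[...,:2]-t)@R; z=W[...,2]-.0015
    # spindle ends + body: above rails; use spindle tops at 47<|x|<64
    x,y=L[...,0],L[...,1]; h=z-(.1+.141*y)
    for nm,m in(("near",(x<-.047)&(x>-.063)),("far",(x>.047)&(x<.063))):
        m=m&(h>.008)&(h<.022)&(abs(y)<.28)
        print(nm,m.sum(),np.median(y[m]).round(4) if m.any() else "",y[m].std().round(4) if m.any() else"")
    m=(abs(x)<.037)&(h>.022)&(h<.036)&(abs(y)<.28)
    if m.any(): print("body top",m.sum(),"y",np.percentile(y[m],[5,50,95]).round(4))
    print("at t",tc)
E
python3 -c "
from h import *
pose(); roller(); roller()"
```

```text
t 3.6 rack mm [  3.6 -53.   92.2] ang err -0.02 tilt [0.0059 0.0005] q7 -0.01 F [-2.1  0.1 -0.8] open 0.004 ff 0.0
near 59 0.1734 0.1887
far 62 0.1733 0.1627
body top 481 y [0.1543 0.1723 0.1901]
at t 3.6
near 66 0.1663 0.189
far 56 0.1696 0.1273
body top 482 y [0.1493 0.1666 0.1847]
at t 3.65
```

send_rows(rows="-0.067 0 0 0;-0.067 0 0 0;-0.067 0 0 0;-0.067 0 0 0")

```text
clock: 4.03
tool_pos: [0.5641, -0.0101, 0.0919]
eef_rot: [0.664, 0.748, 0.001, 0.0]
contact_force: [0.7, -0.6, 0.5]
opening: 0.006
finger_force: 0.0
```

```bash
python3 -c "
from h import *
pose(); roller()"
```

```text
t 4.0333 rack mm [  0.6 -72.   91.9] ang err -0.01 tilt [0.0012 0.0006] q7 0.02 F [ 0.7 -0.6  0.5] open 0.006 ff 0.0
near 64 0.1214 0.1612
far 60 0.1216 0.1229
body top 494 y [0.1004 0.1182 0.1365]
at t 4.0333
```

send_rows(rows="0 0 0.015 0;0 0 0.015 0;0 0 0.015 0;0 0 0.015 0")

```text
clock: 4.42
tool_pos: [0.5637, -0.0103, 0.0862]
eef_rot: [0.664, 0.748, -0.0, -0.0]
contact_force: [0.2, 0.1, 0.1]
opening: 0.005
finger_force: 0.0
```

```bash
python3 -c "
from h import *
pose(); roller()"
```

```text
t 4.4167 rack mm [  0.2 -72.1  86.2] ang err 0.03 tilt [-0.0003  0.0002] q7 0.02 F [0.2 0.1 0.1] open 0.005 ff 0.0
near 52 0.0668 0.145
far 51 0.0662 0.1357
body top 474 y [0.046  0.0641 0.0826]
at t 4.4167
```

send_rows(rows="0 0 0 0;0 0 0 0;0 0 0 0;0 0 0 0")

```text
clock: 4.8
tool_pos: [0.5639, -0.0107, 0.0863]
eef_rot: [0.664, 0.748, 0.0, 0.0]
contact_force: [-0.1, 0.6, 0.5]
opening: 0.005
finger_force: 0.0
```

```bash
python3 -c "
from h import *
pose(); roller(save='pics/r1.png')"
```

```text
t 4.8 rack mm [  0.3 -72.5  86.3] ang err 0.0 tilt [0.0001 0.0001] q7 0.02 F [-0.1  0.6  0.5] open 0.005 ff 0.0
near 62 0.0073 0.1603
far 50 0.0084 0.1306
body top 467 y [-0.0123  0.0061  0.0243]
at t 4.8
```

```bash
python3 -c "
from h import *
th,*t=np.load('rack.npy'); R=np.array([[np.cos(th),-np.sin(th)],[np.sin(th),np.cos(th)]])
W=cloud('top'); L=(W[...,:2]-t)@R; z=W[...,2]
m=(abs(L[...,0])<.035)&(L[...,1]<-.06)&(L[...,1]>-.29); print(np.nanmax(z[m]))"
```

```text
0.018722732866003566
```

send_rows(rows="0 0 0 0;-0.0133 0 0.002 0;-0.0433 0 0.006 0;-0.0767 0 0.011 0;-0.1107 0 0.0156 0;-0.1447 0 0.0204 0;-0.178 0 0.025 0;-0.2087 0 0.0294 0;-0.2367 0 0.0334 0;-0.2633 0 0.037 0")

```text
clock: 5.68
tool_pos: [0.5732, -0.0902, 0.075]
eef_rot: [0.664, 0.748, -0.0, -0.0]
contact_force: [-0.5, -0.0, -0.7]
opening: 0.008
finger_force: 0.1
```

send_rows(rows="-0.0253 0 0.0036 0;-0.0493 0 0.007 0;-0.0723 0 0.0102 0;-0.0943 0 0.0133 0;-0.1157 0 0.0163 0;-0.1363 0 0.0192 0;-0.1563 0 0.022 0;-0.1747 0 0.0246 0;-0.1913 0 0.027 0;-0.2063 0 0.0291 0")

```text
clock: 6.52
tool_pos: [0.5806, -0.1511, 0.0664]
eef_rot: [0.664, 0.748, 0.0, -0.0]
contact_force: [-0.2, -0.4, 0.1]
opening: 0.002
finger_force: 0.1
```

send_rows(rows="-0.014 0 0.002 0;-0.0267 0 0.0038 0;-0.038 0 0.0054 0;-0.0483 0 0.0068 0;-0.0577 0 0.0081 0;-0.066 0 0.0093 0;-0.0733 0 0.0103 0;-0.0793 0 0.0112 0;-0.0833 0 0.0117 0;-0.0853 0 0.012 0")

```text
clock: 7.35
tool_pos: [0.5836, -0.1761, 0.0628]
eef_rot: [0.664, 0.748, 0.0, -0.0]
contact_force: [-0.1, 0.4, 0.7]
opening: 0.001
finger_force: 0.1
```

send_rows(rows="0 0 0 0;0 0 0 0;0 0 0 0;0 0 0 0;0 0 0 0;0 0 0 0;0 0 0 0;0 0 0 0;0 0 0 0;0 0 0 0")

```text
clock: 8.18
tool_pos: [0.5836, -0.1761, 0.0629]
eef_rot: [0.664, 0.748, 0.0, 0.0]
contact_force: [-0.1, -1.4, 1.1]
opening: 0.005
finger_force: 0.8
```

send_rows(rows="0 0 0 0;0 0 0 0;0 0 0 0;0 0 0 0;0 0 0 0;0 0 0 0")

```text
clock: 8.68
tool_pos: [0.5836, -0.1761, 0.0629]
eef_rot: [0.664, 0.748, 0.0, 0.0]
contact_force: [-0.1, -1.7, 0.5]
opening: 0.007
finger_force: 1.0
```

```bash
python3 -c "
from h import *
pose(); roller(save='pics/r2.png'); roller('scene',save='pics/r3.png'); pose()"
```

```text
t 8.6833 rack mm [   0.3 -239.1   62.9] ang err -0.01 tilt [ 0.0001 -0.0001] q7 0.24 F [-0.1 -1.7  0.5] open 0.007 ff 0.9824270848184824
near 45 -0.2008 0.1917
far 47 -0.1996 0.1964
body top 319 y [-0.2135 -0.197  -0.1847]
at t 8.6833
near 33 -0.1987 0.1845
far 59 -0.2015 0.1895
body top 384 y [-0.2228 -0.2005 -0.1856]
at t 8.7333
t 8.7833 rack mm [   0.3 -239.1   62.9] ang err -0.01 tilt [ 0.0001 -0.0001] q7 0.24 F [ 0.4 -2.2  0.1] open 0.004 ff 1.0179591458290815
```

View pics/r3.png

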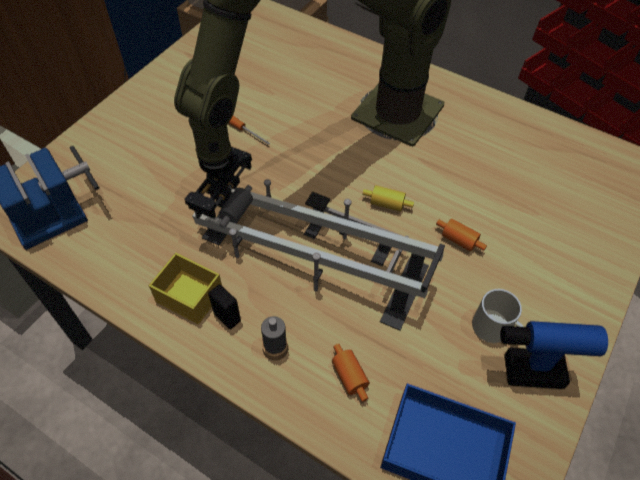

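The scene view shows the roller resting on the low rails at px (238,207), against the fingers at (215,195). The pad is down at (317,200) and the bystanders haven't moved. I'll hold a little longer to be sure, then hand in.

send_rows(rows="0 0 0 0;0 0 0 0;0 0 0 0;0 0 0 0;0 0 0 0;0 0 0 0;0 0 0 0;0 0 0 0;0 0 0 0;0 0 0 0")

```text
clock: 9.62
tool_pos: [0.5835, -0.176, 0.0629]
eef_rot: [0.664, 0.748, 0.0, -0.0]
contact_force: [-0.1, -2.0, 0.4]
opening: 0.004
finger_force: 1.3
```

```bash
python3 -c "
from h import *
from plant import finish_job
pose(); roller(); print(finish_job())"
```

```text
t 9.6167 rack mm [   0.3 -239.    62.9] ang err -0.0 tilt [-0.  0.] q7 0.24 F [-0.1 -2.   0.4] open 0.004 ff 1.2805753760039806
near 54 -0.1993 0.1966
far 48 -0.1999 0.1885
body top 324 y [-0.2123 -0.1969 -0.1848]
at t 9.6167
the job is handed in; nothing more can be done
None
```

The job is handed in (no verdict came back): the pad was pressed fully down, the roller ran past the tall posts at about 0.15 m/s untouched, and it now rests against the fingers at rack y ≈ -0.20 m; I did not measure its speed during the catch, so the gradual slowing is inferred from the finger motion.

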